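# Close a thermal cycler and snug its lid press onto the plate

## Robot

A 7-joint arm with a two-finger parallel gripper is mounted at the origin on a cart in front of the work surface, level with it; the furniture and walls round the work are solid. World frame = base frame: x ahead of the robot, y to its left, z up, the work surface at z = 0. Lengths are in m, angles in rad, forces in N, time in s.
With the tool pointing down it reaches from about 0.4 to 0.85 m from the base axis. Payload 4.5 kg.
Tool frame: the origin (TCP) lies at the centre of the arm's flange, where the gripper is bolted on; the fingertips stand 166 mm ahead of it and the grasp point (between the pads) lies 147 mm ahead of it; z points along the fingers, x is the direction in which the jaws open and shut, and the axes are right-handed (so a half turn about z gives the same grasp; the last joint's range is limited). The gripper opens to 88 mm and grips with 3 to 60 N. Pads are 18 mm wide; open, the fingers measure 123 mm over their backs; the gripper's body (75 mm by 187 mm) begins 45 mm behind the grasp point.
Start: joints at [1.182, 0.689, -0.195, 1.565, 0.157, 0.902, -0.215], TCP at [0.256, -0.57, 0.405] pointing down, gripper open.
Joint ranges: [-3.01, 3.01], [-0.46, 2.08], [-1.47, 1.51], [0.13, 2.56], [-1, 4.14], [0.04, 2.09], [-2.66, 2.66]. Speed limits (rad/s): [2.57, 2.57, 3.14, 3.14, 3.14, 3.14, 3.14].

## Interface

Orientations are given as a unit quaternion [w, x, y, z].
In Python, from rig import get_obs, capture, calibration, sign_off, masks_of, pinpoint gives the robot as it stands.
- The arm moves only by the tool jog_arm, never from a script. Its argument "series" is a list of rows, each a list of 6 numbers: the shift along the tool's x, y, z in mm, then the turn, a rotation vector about the tool's x, y, z in degrees. In form: [[dx, dy, dz, ax, ay, az], ...]. A call has 1 to 8 rows; each row shifts and turns the commanded pose from where the row before left it, along the tool's axes as they then stand; what a row does not reach is not made up. A row lasts 1/12 s, in which the tool goes at most 41.7 mm and 7.16 degrees, less where a joint would pass 70% of its speed; a pose out of reach is approached as far as the arm can. A call is refused whole if a number of a shift passes 41.7 or a number of a turn 7.16, either way. A call with a gripper value outside its range is refused whole. "grip" is the finger opening in mm, from 0 to 88.1, set as the call begins (left out, the last holds). The fingers move at their own pace and stop on an object; the grip force is fixed at half the most. Time passes only in rows, so rows that do not move let the fingers close. It gives the time, the measured TCP pose, the force and the opening at its end, in the units of the state.
- get_obs(): the state, without advancing time (a new reading comes with each control period).
- capture(name): name is "side" or "top" or "wrist"; returns the picture (384x512x3 uint8, blue, green, red); there is no depth.
- calibration(name): a dict with "camera_matrix" (3x3 intrinsics, pixels), "cam_to_world" (4x4, takes a point from camera to world coordinates). Camera axes: x right, y down, z forward; pixel columns grow to the right and rows downward; lengths in m; the calibration is good to about 2 mm. The wrist camera is an equidistant fisheye: a pixel r from the principal point sees the ray r / f radians off the axis. A picture is of the moment at which its call begins: read the wrist's pose just before it. calibration takes no time and is no camera call; for the wrist camera it gives the pose at the moment of the call.
- sign_off(): hands the job in, once; it reports no verdict.
Trained networks look in the newest picture that a camera, given by its name, has taken for a name from the list of things; names that differ only in an ending like _2 or _b are one class to them, and where a whole thing is asked for, a point or a joint stands for the part that bears it (a point fixed in the world has none). Each returns a list of dicts, best first, with "conf" (0 to 1); they miss things now and then, are a little off and sometimes report something else, mostly with a low value. They report only what shows in the picture. A call takes as long as a camera call.
- masks_of(camera, query): "mask" (384x512 bool, what is visible of it) and "centre" ([row, column] in pixels, amid what is visible of it).
- pinpoint(camera, query): "centre" ([row, column] in pixels: a listed point, or the origin of a listed thing).
The state is a dict: "time": time; "joint_pos": joint angles; "dq": joint speeds; "joint_torque": joint torques, N m; "ee_pos": TCP position; "eef_rot": TCP orientation; "force": force on the tool from outside, world axes, zero at the start; "ft_torque": the same for the moment, N m; "grip_width": finger opening in m.
Only numpy, scipy, OpenCV 4.12 (cv2) and the standard library are available. Lean on these libraries where they do the work, as an engineer would, in place of code of your own. Each camera call takes 0.05 s, during which the arm holds its last target. There are 200 camera calls.

## Task

Close the thermal cycler for a run: pull its sliding lid fully forward over the plate until it stops, then turn the small inner knob on top of the lid clockwise until the press inside bears firmly on the plate, finger-tight and not forced. The wide ring round the foot of that knob is already set for this plate: leave it at its mark, and leave the things round the instrument where they are.

Things in the scene. Friction and masses are not known exactly. Their poses are not given: they have to be found in the camera images.
- cycler: grey bench thermal cycler, 320 mm deep (x), 210 mm wide (y), fixed to the bench; place and yaw vary. Origin on the bench under the centre of the sample block, also under the knob's axis when the lid is home; x points to its rear, so its front with the control panel faces -x; y to its left, z up. Side rails 108 mm high; the panel on the nose is below 95 mm.
- lid: white lid, 132 x 204 mm, 34 mm thick, on the cycler's side rails. Origin on its top face (150 mm above the bench) on the axis of ring and knob. It slides only along the cycler's x: origin at x = 0 in the cycler's frame is home (a hard stop, over the plate); it starts 90 to 110 mm to the rear. About 5 N of friction; it stays where it is left.
- lid_grip (a point): middle of the upright grip fin on the front of the lid: 14 mm thick (y), free length 47 mm along x, from 120 to 150 mm above the bench, free on both sides; this point is at 140 mm height, 93 mm in front of the lid's origin. Pinch it across y from above.
- plate: loose white 96-well plate, 85 x 127 x 16 mm, lying in the seat of the sample block, its underside (origin) 85 mm above the bench; hidden by the lid once that is home.
- outer_ring (a joint): wide dark knurled ring, 62 mm diameter, 152 to 166 mm above the bench, on the lid round the foot of the inner knob; presets the height of the press. Angle in rad, clockwise from above positive; 0 = at its mark, where it starts. Keep it within 0.08. Held by friction: the knob turns inside it and drags it along if turned with more than about 0.32 N m.
- inner_knob (a joint): the small knob's angle, rad: 0 at the start, clockwise from above positive, lowers the press 2 mm per rad, stop at 3.6. Free turning takes 0.06 N m. The press meets the plate at 0.8 to 2.5 rad, unseen, different each time; then torque rises 0.8 N m per rad (2 mN m per N on the plate; at rest, friction shifts it by up to 0.06). Finger-tight: 0.12-0.20 N m. Let go, it eases back, keeps up to 30 N.
- knob_grip (a point): on the axis of ring and knob, 181 mm above the bench, at the height to grip the inner knob: a small round aluminium knob, 30 mm diameter, from 169 to 192 mm above the bench, standing up out of the ring; moves with the lid. Keep the fingertips above 166 mm to clear the ring.
- tube_rack: bystander: white tube rack, 60 x 172 x 47 mm, left of the cycler; origin under its centre
- tape: bystander: roll of tape, 77 mm across, 19 mm high, front left; origin under its centre
- timer: bystander: small white timer, 58 x 72 x 21 mm, right of the cycler; origin under its centre
- marker: bystander: marker pen 130 mm long, 13 mm thick, front right; origin under its centre

How it is judged:
On the way, in this order (a step that is already met when the one before it is completed fails the run):
1. the lid is home: its origin within 2 mm of x = 0 in the cycler's frame (x of lid in the frame of cycler below 0.002 m), for 0.2 s.
2. the press in the lid bears on the plate with more than 15 N, the lid being home (contact force between lid and plate above 15 N and x of lid in the frame of cycler below 0.003 m), for 0.2 s.
At the end, for the whole second after the job is handed in: the lid is home within 3 mm, its press bears on the plate with more than 15 N, and the outer ring is within 0.08 rad of its mark (all of step 2 and value of joint outer_ring between -0.08 and 0.08 rad); the robot touches nothing.
It fails at once if the outer ring is turned more than 0.08 rad from its mark (value of joint outer_ring above 0.08 rad or value of joint outer_ring below -0.08 rad).
It fails at once if the press is forced: more than 120 N on the plate (contact force between lid and plate above 120 N).
It fails at once if the press is brought down on the plate while the lid is more than 5 mm from home (x of lid in the frame of cycler above 0.005 m and contact force between lid and plate above 3 N).
It fails at once if a bystander (tube rack, tape, timer, marker) is moved more than 20 mm (distance of any of tube_rack, tape, timer, marker from where it was at the start of the episode above 0.02 m).
It also fails if it takes over 72 s, if anything falls off the work surface, if the arm or the gripper's body presses on something with over 40 N, if the wrist force passes 120 N, or if a joint passes its speed limit or range.

## Working session

There is one attempt and no reset: what is moved stays moved. The work goes in short steps, Python scripts to look and compute and a tool call to move; the robot and the scene stay as the last step left them, time stands still between calls to the robot, and variables do not carry over. Pictures are saved under pics/ and viewed, about 8 in all and at most 12, crops included, and the job is handed in when it is done.

Besides the shell and the picture viewer there is one more tool, called after "Call:" as name(argument=value, ...), one argument or row to a line, values as JSON. jog_arm: Moves the arm, as the interface text tells. Its arguments: {"type":"object","properties":{"series":{"type":"array"},"grip":{"type":"number"}},"required":["series"]}

```bash
mkdir -p pics; ls
cat > h.py <<'E'
import numpy as np, cv2
from scipy.spatial.transform import Rotation as R
from rig import *
def ray(cam,rc):
    c=calibration(cam);K=np.array(c["camera_matrix"]);T=np.array(c["cam_to_world"])
    u=np.array([(rc[1]-K[0,2])/K[0,0],(rc[0]-K[1,2])/K[1,1]])
    if cam=="wrist":
        t=np.linalg.norm(u);d=np.r_[u/max(t,1e-9)*np.sin(t),np.cos(t)]
    else: d=np.r_[u,1]
    d=T[:3,:3]@d
    return T[:3,3],d/np.linalg.norm(d)
def atz(cam,rc,z):
    o,d=ray(cam,rc);return o+d*(z-o[2])/d[2]
def state():
    o=get_obs();q=o["eef_rot"];r=R.from_quat([q[1],q[2],q[3],q[0]])
    return o,np.array(o["ee_pos"]),r
E
python3 - <<'E'
from h import *
o,p,r=state();print(o["time"],p,r.as_matrix().round(3).tolist())
for c in("top","side"):
    im=capture(c);cv2.imwrite(f"pics/{c}0.png",im)
    T=np.array(calibration(c)["cam_to_world"]);print(c,T[:3,3].round(3),T[:3,2].round(3))
    for q,z in(("lid_grip",.14),("knob_grip",.181),("cycler",0),("lid",.15),("plate",.085)):
        for d in pinpoint(c,q)[:2]: print(q,round(d["conf"],2),np.round(d["centre"],1),atz(c,d["centre"],z).round(4))
E
```

```text
pics
0.0 [ 0.25628435 -0.56966678  0.40393422] [[0.41, -0.912, -0.001], [-0.912, -0.41, 0.002], [-0.002, 0.0, -1.0]]
top [0.301 0.027 1.04 ] [ 0.171 -0.002 -0.985]
lid_grip 0.57 [139.9 253.1] [0.5822 0.0128 0.14  ]
lid_grip 0.36 [240.6 166.1] [0.3385 0.2056 0.14  ]
knob_grip 0.65 [ 97.1 257.3] [0.6728 0.006  0.181 ]
cycler 0.76 [159.7 252.2] [0.5698 0.0117 0.    ]
lid 0.87 [104.7 257.6] [0.667  0.0041 0.15  ]
plate 0.76 [150.3 254.3] [0.5723 0.0082 0.085 ]
side [0.316 1.255 0.908] [ 0.101 -0.844 -0.527]
lid_grip 0.84 [195.3 207.5] [0.594  0.0025 0.14  ]
knob_grip 0.53 [305.7 243.9] [0.4207 0.5067 0.181 ]
knob_grip 0.45 [184.7 179.2] [0.6754 0.0157 0.181 ]
cycler 0.83 [238.3 217.3] [0.5659 0.0307 0.    ]
plate 0.79 [212.  217.7] [0.564 0.009 0.085]
```

```bash
python3 -c "
import cv2,numpy as np
a=cv2.imread('pics/top0.png');b=cv2.imread('pics/side0.png')
cv2.imwrite('pics/a.png',cv2.resize(a[20:320,80:480],None,fx=2,fy=2,interpolation=2)); cv2.imwrite('pics/b.png',b)"
```

```text
(no output)
```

View pics/a.png

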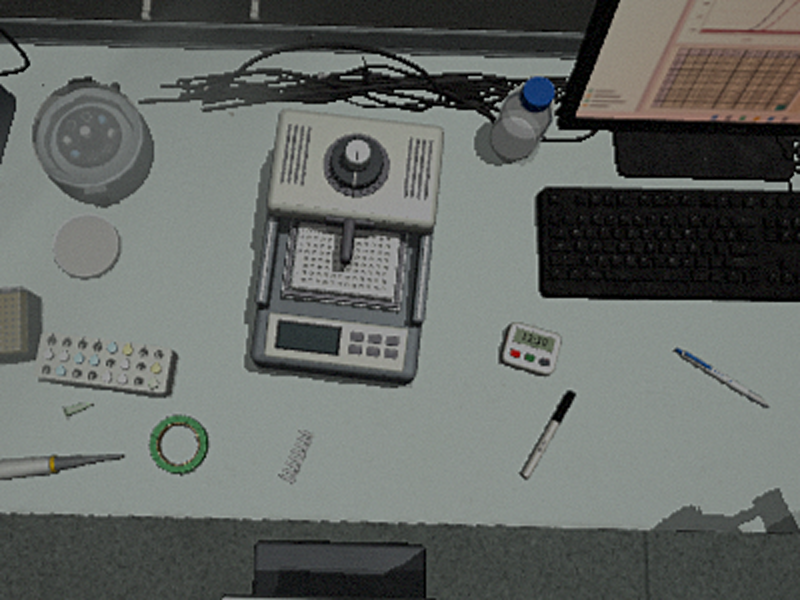

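View pics/b.png

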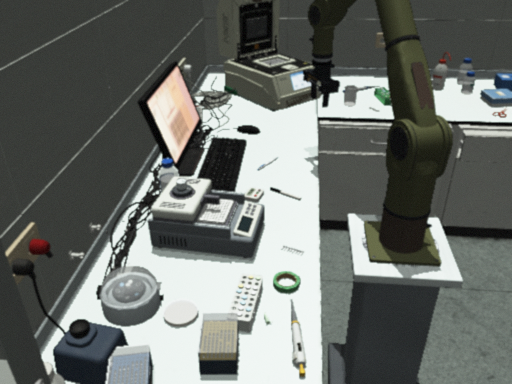

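The top view shows the lid to the rear, the knob at about crop pixel (357,152), the fin from (350,225) to (343,265), and a cycler yaw of roughly -5°. The networks agree with this. The side view shows nothing in the way of the arm's path, so I'll move to a hover above the fin.

Call:
jog_arm(
  series=[
    [-20, -27, 0, 0, 0, 0],
    [-20, -27, 0, 0, 0, 0],
    [-20, -27, 0, 0, 0, 0],
    [-20, -27, 0, 0, 0, 0],
    [-20, -27, 0, 0, 0, 0],
    [-20, -27, 0, 0, 0, 0],
    [-20, -27, 0, 0, 0, 0],
    [-20, -27, 0, 0, 0, 0],
  ],
  grip=60,
)

```text
time: 1.27
ee_pos: [0.3884, -0.334, 0.405]
eef_rot: [0.0, 0.84, -0.543, 0.0]
force: [0.1, -0.3, 0.6]
grip_width: 0.06
```

Call:
jog_arm(
  series=[
    [-20, -27, 0, 0, 0, 0],
    [-20, -27, 0, 0, 0, 0],
    [-20, -27, 0, 0, 0, 0],
    [-20, -27, 0, 0, 0, 0],
    [-20, -27, 0, 0, 0, 0],
    [-20, -27, 0, 0, 0, 0],
    [-20, -27, 0, 0, 0, 0],
    [-20, -27, 0, 0, 0, 0],
  ],
)

```text
time: 1.93
ee_pos: [0.5198, -0.0993, 0.4049]
eef_rot: [-0.0, 0.84, -0.543, 0.0]
force: [0.3, 1.3, -0.2]
grip_width: 0.0601
```

Call:
jog_arm(
  series=[
    [-20, -27, 0, 0, 0, 0],
    [-20, -27, 0, 0, 0, 0],
    [0, 0, 0, 0, 0, 6],
    [0, 0, 0, 0, 0, 6],
    [0, 0, 0, 0, 0, 6],
    [0, 0, 0, 0, 0, 6],
    [0, 0, 0, 0, 0, 5],
    [0, 0, 0, 0, 0, 0],
  ],
)

```text
time: 2.6
ee_pos: [0.552, -0.042, 0.4048]
eef_rot: [-0.0, -0.676, 0.737, -0.0]
force: [-0.2, -0.0, -0.6]
grip_width: 0.0595
```

```bash
cat > look.py <<'E'
from h import *
import sys
o,p,r=state();print(o["time"],p.round(4),"j",np.round(o["joint_pos"],2),"F",np.round(o["force"],1),"M",np.round(o["ft_torque"],3),"xax",r.as_matrix()[:,0].round(3),"yaw",np.degrees(np.arctan2(*r.as_matrix()[[1,0],0])).round(1),"zax",r.as_matrix()[:,2].round(3))
im=capture("wrist");cv2.imwrite("pics/w%s.png"%sys.argv[1],im)
for q,z in(("lid_grip",.14),("knob_grip",.181),("lid",.15),("cycler",0)):
    for d in pinpoint("wrist",q)[:2]:
        w=atz("wrist",d["centre"],z);g=p+r.as_matrix()[:,2]*.147
        print(q,round(d["conf"],2),np.round(d["centre"],1),w.round(4),"tool mm",(1e3*(r.inv().apply(w-g))).round(1))
m=masks_of("wrist","lid")
if m:
    b=m[0]["mask"].astype(np.uint8);rr=cv2.minAreaRect(max(cv2.findContours(b,0,2)[0],key=cv2.contourArea))
    P=np.array([atz("wrist",(y,x),.15) for x,y in cv2.boxPoints(rr)]);print("lid corners",P[:,:2].round(3).tolist())
E
python3 look.py 1
```

```text
2.6 [ 0.552  -0.042   0.4048] j [-0.02  0.59  0.02  1.79 -0.02  0.76 -1.65] F [-0.2 -0.  -0.6] M [ 0.053 -0.03  -0.009] xax [-0.085 -0.996  0.   ] yaw -94.9 zax [ 0. -0. -1.]
lid_grip 0.81 [160.7 187.1] [0.5796 0.0163 0.14  ] tool mm [-60.6 -22.5 117.8]
knob_grip 0.78 [ 37.7 179.7] [0.6738 0.0029 0.181 ] tool mm [ -55.2 -117.5   76.8]
knob_grip 0.16 [149.7 216. ] [ 0.5917 -0.0157  0.181 ] tool mm [-29.7 -37.3  76.8]
lid 0.81 [ 49.1 186.8] [0.6719 0.005  0.15  ] tool mm [ -57.1 -115.4  107.8]
lid corners [[0.742, 0.103], [0.706, -0.098], [0.548, -0.087], [0.565, 0.122]]
```

View pics/w1.png

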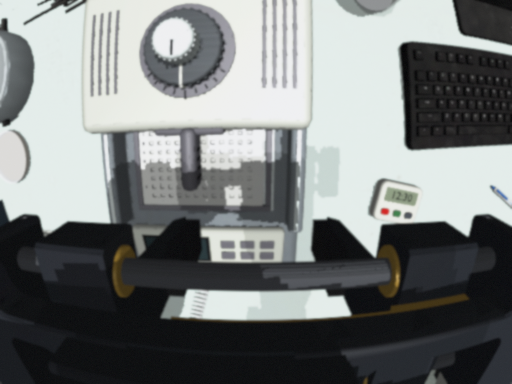

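The wrist view shows the fin upright at (190,130)-(190,190), in line with the tool, and the knob at (175,40). The yaw looks good, so I'll move over the fin and partly down, then recheck.

Call:
jog_arm(
  series=[
    [-30, -11, 0, 0, 0, 0],
    [-30, -11, 0, 0, 0, 0],
    [0, 0, 20, 0, 0, 0],
    [0, 0, 20, 0, 0, 0],
    [0, 0, 0, 0, 0, 0],
    [0, 0, 0, 0, 0, 0],
  ],
)

```text
time: 3.4
ee_pos: [0.5785, 0.0154, 0.3641]
eef_rot: [-0.001, -0.677, 0.736, 0.001]
force: [0.5, -0.1, 1.2]
grip_width: 0.0598
```

```bash
python3 look.py 2
```

```text
3.4 [0.5785 0.0154 0.3641] j [-0.12  0.68  0.03  1.76 -0.02  0.71 -1.74] F [ 0.5 -0.1  1.2] M [ 0.005 -0.013  0.027] xax [-0.083 -0.997  0.001] yaw -94.8 zax [-0.002 -0.    -1.   ]
knob_grip 0.7 [ 55.8 268. ] [0.6743 0.0023 0.181 ] tool mm [  5.  -96.9  35.9]
lid 0.74 [ 61.3 265. ] [0.6764 0.003  0.15  ] tool mm [  4.2 -99.   66.9]
cycler 0.56 [173.5 261.1] [0.5691 0.012  0.    ] tool mm [  4.    8.2 217.1]
lid corners [[0.739, 0.102], [0.723, -0.101], [0.545, -0.095], [0.564, 0.125]]
```

View pics/w2.png

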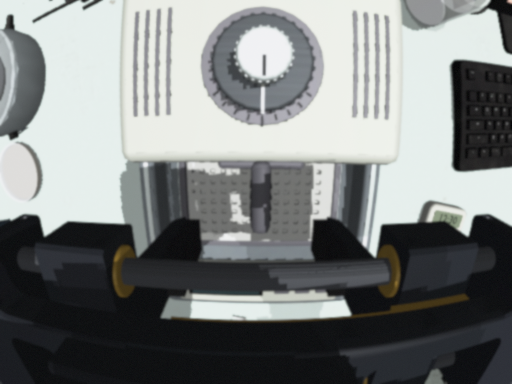

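The fin is at column 261 and the finger midpoint at about 257, so I'll shift +3 mm, go down and grip.

Call:
jog_arm(
  series=[
    [3, -2, 20, 0, 0, 0],
    [0, 0, 20, 0, 0, 0],
    [0, 0, 20, 0, 0, 0],
    [0, 0, 15, 0, 0, 0],
    [0, 0, 0, 0, 0, 0],
  ],
)

```text
time: 4.12
ee_pos: [0.5796, 0.0125, 0.2875]
eef_rot: [-0.002, -0.677, 0.736, 0.001]
force: [-1.3, -0.7, 1.0]
grip_width: 0.06
```

Call:
jog_arm(
  series=[
    [0, 0, 0, 0, 0, 0],
    [0, 0, 0, 0, 0, 0],
    [0, 0, 0, 0, 0, 0],
    [0, 0, 0, 0, 0, 0],
    [0, 0, 0, 0, 0, 0],
    [0, 0, 0, 0, 0, 0],
    [0, 0, 0, 0, 0, 0],
  ],
  grip=0,
)

```text
time: 4.7
ee_pos: [0.5807, 0.0126, 0.29]
eef_rot: [0.0, -0.677, 0.736, -0.0]
force: [-0.1, -0.1, -0.5]
grip_width: 0.0156
```

Call:
jog_arm(
  series=[
    [0, 5, 0, 0, 0, 0],
    [0, 12, 0, 0, 0, 0],
    [0, 12, 0, 0, 0, 0],
    [0, 12, 0, 0, 0, 0],
    [0, 12, 0, 0, 0, 0],
    [0, 12, 0, 0, 0, 0],
    [0, 12, 0, 0, 0, 0],
    [0, 9, 0, 0, 0, 0],
  ],
)

```text
time: 5.37
ee_pos: [0.4961, 0.0198, 0.29]
eef_rot: [0.002, -0.677, 0.736, -0.002]
force: [5.9, -0.8, -6.0]
grip_width: 0.0136
```

Call:
jog_arm(
  series=[
    [0, 4, 0, 0, 0, 0],
    [0, 4, 0, 0, 0, 0],
    [0, 3, 0, 0, 0, 0],
    [0, 3, 0, 0, 0, 0],
    [0, 0, 0, 0, 0, 0],
    [0, 0, 0, 0, 0, 0],
  ],
)

```text
time: 5.87
ee_pos: [0.482, 0.0211, 0.29]
eef_rot: [0.001, -0.677, 0.736, -0.001]
force: [4.5, 1.3, -0.7]
grip_width: 0.0138
```

```bash
python3 look.py 3
```

```text
5.8667 [0.482  0.0211 0.29  ] j [-0.15  0.71  0.02  2.1  -0.03  0.33 -1.76] F [ 4.5  1.3 -0.7] M [ 0.143 -0.845 -0.134] xax [-0.083 -0.997 -0.001] yaw -94.8 zax [ 0.003  0.    -1.   ]
lid_grip 0.91 [248.  253.2] [0.482  0.0242 0.14  ] tool mm [-3.1  0.7  3. ]
knob_grip 0.9 [ 21.3 263.4] [0.5744 0.0129 0.181 ] tool mm [  0.5 -92.4 -37.7]
lid 0.65 [ 42.9 261.7] [0.5745 0.0128 0.15  ] tool mm [  0.6 -92.5  -6.7]
lid corners [[0.618, 0.113], [0.601, -0.089], [0.461, -0.093], [0.48, 0.14]]
```

Moved about 99 mm with friction still near 5 N and no stop yet. I'll keep pulling gently.

Call:
jog_arm(
  series=[
    [0, 2, 0, 0, 0, 0],
    [0, 2, 0, 0, 0, 0],
    [0, 2, 0, 0, 0, 0],
    [0, 0, 0, 0, 0, 0],
  ],
)

```text
time: 6.5
ee_pos: [0.4762, 0.0216, 0.29]
eef_rot: [0.002, -0.677, 0.736, -0.001]
force: [5.4, 0.9, -1.6]
grip_width: 0.0141
```

Call:
jog_arm(
  series=[
    [0, 2, 0, 0, 0, 0],
    [0, 2, 0, 0, 0, 0],
    [0, 0, 0, 0, 0, 0],
  ],
)

```text
time: 6.75
ee_pos: [0.4749, 0.0216, 0.29]
eef_rot: [0.004, -0.677, 0.736, -0.004]
force: [13.6, -1.1, -10.2]
grip_width: 0.0137
```

Call:
jog_arm(
  series=[
    [0, 2, 0, 0, 0, 0],
    [0, 1, 0, 0, 0, 0],
    [0, 0, 0, 0, 0, 0],
    [0, 0, 0, 0, 0, 0],
  ],
)

```text
time: 7.08
ee_pos: [0.474, 0.0216, 0.2901]
eef_rot: [0.006, -0.676, 0.736, -0.005]
force: [17.5, -2.2, -15.0]
grip_width: 0.0135
```

```bash
python3 look.py 4
```

```text
7.0833 [0.474  0.0216 0.2901] j [-0.15  0.7   0.02  2.13 -0.03  0.3  -1.77] F [ 17.5  -2.2 -15. ] M [-0.442 -3.371 -0.18 ] xax [-0.085 -0.996 -0.002] yaw -94.9 zax [ 0.017  0.    -1.   ]
lid_grip 0.73 [249.1 254.6] [0.4754 0.0242 0.14  ] tool mm [-2.4  1.3  3.1]
knob_grip 0.74 [ 21.5 260.8] [0.5683 0.014  0.181 ] tool mm [ -0.2 -92.8 -36.4]
knob_grip 0.27 [303.7 101.9] [0.4721 0.0881 0.181 ] tool mm [-65.8   9.3 -37.9]
lid 0.83 [ 43.6 258.5] [0.5686 0.0145 0.15  ] tool mm [ -0.7 -92.6  -5.4]
lid corners [[0.613, 0.112], [0.596, -0.089], [0.456, -0.09], [0.475, 0.137]]
```

The force rises with no motion, so the lid is at its stop. The knob is now near (0.568, 0.014). I'll release, rise, go over the knob, and rotate back about 175° to get room for the clockwise turn.

Call:
jog_arm(
  series=[
    [0, -3, 0, 0, 0, 0],
    [0, 0, 0, 0, 0, 0],
    [0, 0, 0, 0, 0, 0],
    [0, 0, 0, 0, 0, 0],
    [0, 0, -30, 0, 0, 0],
    [0, 0, -30, 0, 0, 0],
    [0, 0, -30, 0, 0, 0],
    [0, 0, -20, 0, 0, 0],
  ],
  grip=55,
)

```text
time: 8.05
ee_pos: [0.4702, 0.0216, 0.4018]
eef_rot: [0.0, -0.677, 0.736, 0.0]
force: [0.4, 0.5, 0.5]
grip_width: 0.055
```

Call:
jog_arm(
  series=[
    [0, -30, 0, 0, 0, 0],
    [0, -30, 0, 0, 0, 0],
    [0, -30, 0, 0, 0, 0],
    [0, 0, 0, 0, 0, -7],
    [0, 0, 0, 0, 0, -7],
    [0, 0, 0, 0, 0, -7],
    [0, 0, 0, 0, 0, -7],
    [0, 0, 0, 0, 0, -7],
  ],
)

```text
time: 8.72
ee_pos: [0.5596, 0.0142, 0.3993]
eef_rot: [0.001, 0.869, -0.495, -0.001]
force: [-0.1, -0.3, -0.4]
grip_width: 0.0548
```

Call:
jog_arm(
  series=[
    [0, 0, 0, 0, 0, -7],
    [0, 0, 0, 0, 0, -7],
    [0, 0, 0, 0, 0, -7],
    [0, 0, 0, 0, 0, -7],
    [0, 0, 0, 0, 0, -7],
    [0, 0, 0, 0, 0, -7],
    [0, 0, 0, 0, 0, -7],
    [0, 0, 0, 0, 0, -7],
  ],
)

```text
time: 9.38
ee_pos: [0.5596, 0.0141, 0.3993]
eef_rot: [0.001, 1.0, -0.03, -0.001]
force: [-0.3, -0.1, 0.2]
grip_width: 0.0549
```

Call:
jog_arm(
  series=[
    [0, 0, 0, 0, 0, -7],
    [0, 0, 0, 0, 0, -7],
    [0, 0, 0, 0, 0, -7],
    [0, 0, 0, 0, 0, -7],
    [0, 0, 0, 0, 0, -7],
    [0, 0, 0, 0, 0, -7],
    [0, 0, 0, 0, 0, -7],
    [0, 0, 0, 0, 0, -7],
  ],
)

```text
time: 10.05
ee_pos: [0.5597, 0.014, 0.3993]
eef_rot: [0.0, 0.896, 0.443, -0.001]
force: [0.1, -0.1, 0.5]
grip_width: 0.055
```

Call:
jog_arm(
  series=[
    [0, 0, 0, 0, 0, -7],
    [0, 0, 0, 0, 0, -7],
    [0, 0, 0, 0, 0, -7],
    [0, 0, 0, 0, 0, -7],
    [0, 0, 0, 0, 0, 0],
    [0, 0, 0, 0, 0, 0],
    [0, 0, 0, 0, 0, 0],
  ],
)

```text
time: 10.63
ee_pos: [0.5603, 0.0142, 0.3995]
eef_rot: [-0.0, 0.766, 0.643, -0.001]
force: [0.6, -0.1, -1.3]
grip_width: 0.0552
```

```bash
python3 look.py 5; python3 -c "
from h import *
capture('top')
for q,z in(('lid_grip',.14),('knob_grip',.181)):
    for d in pinpoint('top',q)[:1]: print(q,d['conf'],atz('top',d['centre'],z))"
```

```text
10.6333 [0.5603 0.0142 0.3995] j [ 0.37  0.73 -0.85  1.75  0.65  0.97  0.66] F [ 0.6 -0.1 -1.3] M [ 0.027 -0.147 -0.013] xax [ 0.172  0.985 -0.001] yaw 80.1 zax [-0.001 -0.001 -1.   ]
lid_grip 0.7 [ 86.3 247.8] [0.4755 0.0241 0.14  ] tool mm [ -4.6 -85.  112.6]
knob_grip 0.65 [216.5 258.8] [0.5696 0.0164 0.181 ] tool mm [ 4.   9.  71.5]
lid 0.94 [201.2 256.9] [0.5678 0.0155 0.15  ] tool mm [  2.9   7.4 102.5]
lid corners [[0.432, -0.063], [0.465, 0.128], [0.647, 0.112], [0.609, -0.11]]
lid_grip 0.83 [0.47932348 0.02098907 0.14      ]
knob_grip 0.61 [0.56900664 0.01704787 0.181     ]
```

View pics/w5.png

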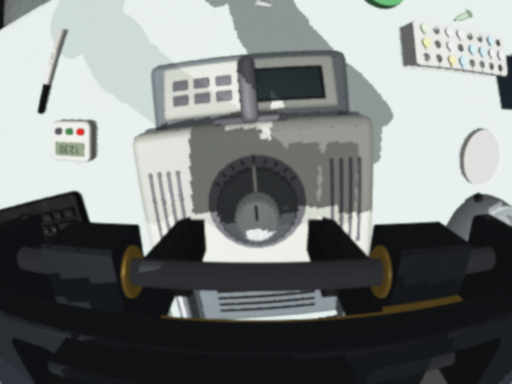

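The lid is closed, with the knob at (257,213), between the fingers. I'll shift over it, lower a little and refine the centring with a close view.

Call:
jog_arm(
  series=[
    [3, 8.5, 15, 0, 0, 0],
    [0, 0, 15, 0, 0, 0],
    [0, 0, 0, 0, 0, 0],
    [0, 0, 0, 0, 0, 0],
  ],
)

```text
time: 11.42
ee_pos: [0.5693, 0.0157, 0.3693]
eef_rot: [-0.0, 0.765, 0.644, -0.001]
force: [-0.4, -0.2, 0.0]
grip_width: 0.0552
```

```bash
python3 look.py 6
python3 - <<'E'
from h import *
o,p,r=state()
for q,z in (("inner_knob",.192),("outer_ring",.166)):
    m=masks_of("wrist",q)
    if m:
        b=m[0]["mask"].astype(np.uint8);c=max(cv2.findContours(b,0,1)[0],key=cv2.contourArea)[:,0]
        P=np.array([atz("wrist",(y,x),z)[:2] for x,y in c])
        (cx,cy),rad=cv2.minEnclosingCircle((P*1e3).astype(np.float32))
        print(q,m[0]["conf"],m[0]["centre"],"circ",cx,cy,rad,b.sum())
im=cv2.imread("pics/w6.png");cv2.imwrite("pics/w6c.png",cv2.resize(im[100:300,120:400],None,fx=2.5,fy=2.5))
E
```

```text
11.4167 [0.5693 0.0157 0.3693] j [ 0.35  0.77 -0.82  1.75  0.69  0.93  0.64] F [-0.4 -0.2  0. ] M [ 0.074 -0.117  0.016] xax [ 0.17   0.986 -0.001] yaw 80.2 zax [-0.002 -0.    -1.   ]
lid_grip 0.79 [ 70.5 240.7] [0.4753 0.0233 0.14  ] tool mm [ -8.3 -93.5  82.5]
knob_grip 0.68 [221.9 254.4] [0.5713 0.0165 0.181 ] tool mm [ 1.3  2.1 41.3]
lid 0.75 [206.1 250.5] [0.571  0.0136 0.15  ] tool mm [-1.6  2.3 72.3]
cycler 0.37 [207.8 253.7] [0.623  0.0059 0.    ] tool mm [ -0.3  55.2 222.2]
lid corners [[0.429, -0.064], [0.464, 0.129], [0.639, 0.114], [0.601, -0.111]]
inner_knob 0.92 [217.5, 251.2] circ 566.0177001953125 15.932914733886719 17.527206420898438 2359
outer_ring 0.61 [210.2, 252.1] circ 567.964599609375 15.151432037353516 32.60334014892578 6765
```

View pics/w6c.png

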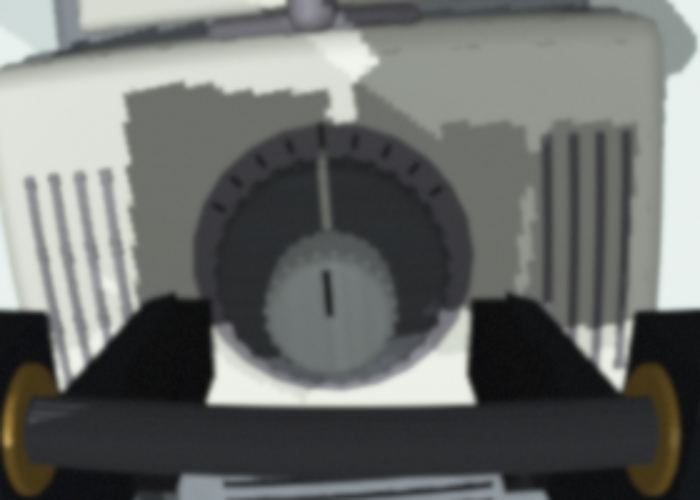

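Run:
```python
from h import *
print(atz("wrist",(223.2,252.4),.192),atz("wrist",(202.4,253.6),.151))
c=calibration("wrist");print(np.array(c["camera_matrix"]),np.array(c["cam_to_world"])[:3,3])
# finger midpoint check: pixel of the grasp axis
```

```text
[0.56725248 0.01581539 0.192     ] [0.56793309 0.01613516 0.151     ]
[[297.31863964   0.         255.93265721]
 [  0.         297.31863964 186.78396429]
 [  0.           0.           1.        ]] [0.50486462 0.02843328 0.35083626]
```

Call:
jog_arm(
  series=[
    [0, -1, 15, 0, 0, 0],
    [0, 0, 15, 0, 0, 0],
    [0, 0, 4.5, 0, 0, 0],
    [0, 0, 0, 0, 0, 0],
    [0, 0, 0, 0, 0, 0],
  ],
)

```text
time: 12.23
ee_pos: [0.5687, 0.0161, 0.3356]
eef_rot: [0.0, 0.765, 0.644, 0.0]
force: [-1.5, -0.2, 0.8]
grip_width: 0.0548
```

Call:
jog_arm(
  series=[
    [0, 0, 0, 0, 0, 0],
    [0, 0, 0, 0, 0, 0],
    [0, 0, 0, 0, 0, 0],
    [0, 0, 0, 0, 0, 0],
    [0, 0, 0, 0, 0, 0],
    [0, 0, 0, 0, 0, 0],
    [0, 0, 0, 0, 0, 0],
  ],
  grip=0,
)

```text
time: 12.82
ee_pos: [0.5686, 0.0142, 0.3357]
eef_rot: [0.001, 0.765, 0.644, -0.001]
force: [-1.0, -5.3, 5.2]
grip_width: 0.0286
```

```bash
cat > st.py <<'E'
from h import *
o,p,r=state();M=np.array(o["ft_torque"]);F=np.array(o["force"])
print(o["time"],p.round(4),"F",F.round(1),"M",M.round(3),"w",o["grip_width"],"j7",np.round(o["joint_pos"],2),"yaw",np.degrees(np.arctan2(*r.as_matrix()[[1,0],0])).round(2),"q7",round(o["joint_torque"][6],3))
E
python3 st.py
```

```text
12.8167 [0.5686 0.0142 0.3357] F [-1.  -5.3  5.2] M [-1.106  0.143 -0.002] w 0.02863950512228441 j7 [ 0.33  0.81 -0.78  1.79  0.74  0.86  0.59] yaw 80.12 q7 0.003
```

Gripped at 28.6 mm. The arm was pulled about 2 mm toward -y, so I'll re-centre the command and start turning. There is no contact before 0.8 rad (46°).

Call:
jog_arm(
  series=[
    [-2, 0, 0, 0, 0, 0],
    [0, 0, 0, 0, 0, 0],
    [0, 0, 0, 0, 0, 0],
  ],
)

```text
time: 13.07
ee_pos: [0.5684, 0.0135, 0.3357]
eef_rot: [0.001, 0.765, 0.644, -0.0]
force: [-0.5, -2.6, 5.5]
grip_width: 0.0291
```

Call:
jog_arm(
  series=[
    [0, 0, 0, 0, 0, 5],
    [0, 0, 0, 0, 0, 5],
    [0, 0, 0, 0, 0, 5],
    [0, 0, 0, 0, 0, 5],
    [0, 0, 0, 0, 0, 5],
    [0, 0, 0, 0, 0, 5],
    [0, 0, 0, 0, 0, 5],
    [0, 0, 0, 0, 0, 0],
  ],
)

```text
time: 13.73
ee_pos: [0.5685, 0.0138, 0.3357]
eef_rot: [0.001, 0.924, 0.383, 0.0]
force: [-0.8, -2.3, 5.1]
grip_width: 0.0293
```

```bash
python3 st.py
```

```text
13.7333 [0.5685 0.0138 0.3357] F [-0.8 -2.3  5.1] M [-0.583  0.06  -0.096] w 0.029330082004205737 j7 [ 0.25  0.77 -0.62  1.79  0.61  0.78  0.1 ] yaw 45.09 q7 -0.63
```

Call:
jog_arm(
  series=[
    [0, 0, 0, 0, 0, 3],
    [0, 0, 0, 0, 0, 3],
    [0, 0, 0, 0, 0, 4],
    [0, 0, 0, 0, 0, 0],
    [0, 0, 0, 0, 0, 0],
  ],
)

```text
time: 14.15
ee_pos: [0.5685, 0.0138, 0.3357]
eef_rot: [0.0, 0.953, 0.304, 0.0]
force: [-0.1, -2.5, 5.9]
grip_width: 0.0292
```

```bash
python3 st.py; python3 look.py 7; python3 -c "
from h import *
im=cv2.imread('pics/w7.png');cv2.imwrite('pics/w7c.png',cv2.resize(im[100:300,120:400],None,fx=2.5,fy=2.5))"; python3 st.py
```

```text
14.15 [0.5685 0.0138 0.3357] F [-0.1 -2.5  5.9] M [-0.607 -0.017 -0.061] w 0.029206707398675574 j7 [ 0.23  0.76 -0.57  1.79  0.57  0.76 -0.03] yaw 35.34 q7 0.009
14.15 [0.5685 0.0138 0.3357] j [ 0.23  0.76 -0.57  1.79  0.57  0.76 -0.03] F [-0.1 -2.5  5.9] M [-0.607 -0.017 -0.061] xax [0.816 0.578 0.001] yaw 35.3 zax [ 0.001 -0.001 -1.   ]
lid_grip 0.61 [119.3 140.5] [0.4742 0.0247 0.14  ] tool mm [-70.7 -63.7  48.6]
knob_grip 0.66 [242.5 258.6] [0.569  0.0168 0.181 ] tool mm [ 2.  -2.4  7.7]
lid 0.69 [222.1 256.3] [0.5688 0.0152 0.15  ] tool mm [ 0.9 -1.2 38.7]
lid corners [[0.437, 0.01], [0.538, 0.161], [0.661, 0.097], [0.553, -0.083]]
14.45 [0.5685 0.0138 0.3357] F [-0.3 -3.5  6. ] M [-0.608  0.068 -0.06 ] w 0.029062138301382337 j7 [ 0.23  0.76 -0.57  1.79  0.58  0.76 -0.03] yaw 35.35 q7 0.063
```

View pics/w7c.png

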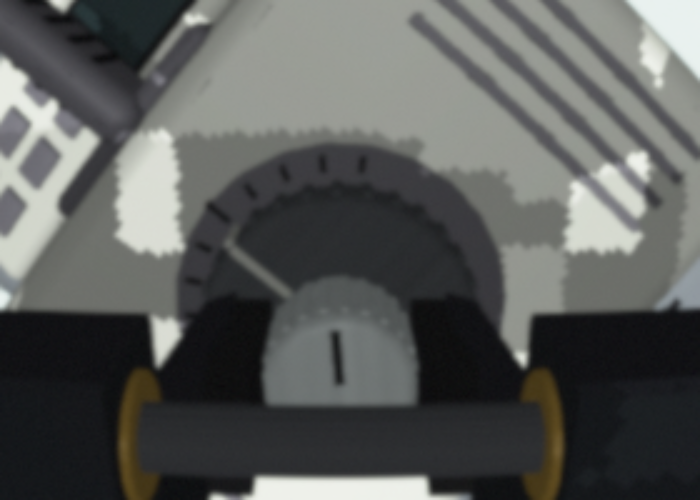

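The knob mark has turned with the tool by 45°, and the ring line is still on its bold tick at about (222,225) in the crop. Mz is about -0.06, which is free friction. I'll keep turning in checked steps.

Call:
jog_arm(
  series=[
    [0, 0, 0, 0, 0, 3],
    [0, 0, 0, 0, 0, 3],
    [0, 0, 0, 0, 0, 2],
    [0, 0, 0, 0, 0, 0],
  ],
)

```text
time: 14.78
ee_pos: [0.5685, 0.0139, 0.3357]
eef_rot: [0.0, 0.972, 0.236, 0.001]
force: [-0.0, -1.9, 6.2]
grip_width: 0.0293
```

```bash
python3 st.py
```

```text
14.7833 [0.5685 0.0139 0.3357] F [-0.  -1.9  6.2] M [-0.529 -0.016 -0.002] w 0.029302625176815596 j7 [ 0.21  0.75 -0.54  1.8   0.54  0.74 -0.14] yaw 27.29 q7 -0.262
```

```bash
cat > tq.py <<'E'
from h import *
m=[]
for i in range(5):
    capture("wrist");o,p,r=state();m.append(o["ft_torque"][2])
print(o["time"],"Mz",np.mean(m).round(3),np.round(m,3),"F",np.round(o["force"],1),p.round(4),"yaw",np.degrees(np.arctan2(*r.as_matrix()[[1,0],0])).round(2),"j7",round(o["joint_pos"][6],2))
E
python3 tq.py
```

```text
15.0333 Mz -0.037 [-0.066 -0.009 -0.033 -0.041 -0.035] F [-1.3 -2.8  6.4] [0.5686 0.0138 0.3357] yaw 27.36 j7 -0.14
```

Call:
jog_arm(
  series=[
    [0, 0, 0, 0, 0, 3],
    [0, 0, 0, 0, 0, 3],
    [0, 0, 0, 0, 0, 2],
    [0, 0, 0, 0, 0, 0],
    [0, 0, 0, 0, 0, 0],
  ],
)

```text
time: 15.45
ee_pos: [0.5686, 0.0139, 0.3357]
eef_rot: [0.0, 0.986, 0.168, 0.001]
force: [-0.7, -3.3, 6.8]
grip_width: 0.0292
```

```bash
python3 tq.py
```

```text
15.7 Mz -0.033 [ 0.004 -0.077 -0.019 -0.055 -0.018] F [-0.4 -2.6  5.6] [0.5686 0.0139 0.3357] yaw 19.36 j7 -0.25
```

Call:
jog_arm(
  series=[
    [0, 0, 0, 0, 0, 3],
    [0, 0, 0, 0, 0, 3],
    [0, 0, 0, 0, 0, 2],
    [0, 0, 0, 0, 0, 0],
    [0, 0, 0, 0, 0, 0],
  ],
)

```text
time: 16.12
ee_pos: [0.5686, 0.0139, 0.3357]
eef_rot: [0.0, 0.995, 0.099, 0.001]
force: [-0.6, -2.7, 6.3]
grip_width: 0.0292
```

```bash
python3 tq.py
```

```text
16.3667 Mz -0.047 [-0.073 -0.048 -0.034 -0.028 -0.051] F [ 0.4 -2.3  4.8] [0.5686 0.0139 0.3357] yaw 11.36 j7 -0.36
```

Call:
jog_arm(
  series=[
    [0, 0, 0, 0, 0, 3],
    [0, 0, 0, 0, 0, 3],
    [0, 0, 0, 0, 0, 2],
    [0, 0, 0, 0, 0, 0],
    [0, 0, 0, 0, 0, 0],
  ],
)

```text
time: 16.78
ee_pos: [0.5687, 0.0138, 0.3358]
eef_rot: [0.0, 1.0, 0.029, 0.001]
force: [0.5, -2.9, 7.3]
grip_width: 0.0288
```

```bash
python3 tq.py
```

```text
17.0333 Mz 0.023 [ 0.036  0.011  0.043 -0.001  0.028] F [-0.3 -2.9  7. ] [0.5687 0.0138 0.3358] yaw 3.37 j7 -0.46
```

Call:
jog_arm(
  series=[
    [0, 0, 0, 0, 0, 1.5],
    [0, 0, 0, 0, 0, 1.5],
    [0, 0, 0, 0, 0, 0],
    [0, 0, 0, 0, 0, 0],
  ],
)

```text
time: 17.37
ee_pos: [0.5687, 0.0138, 0.3359]
eef_rot: [0.0, 1.0, 0.003, 0.001]
force: [-0.2, -3.1, 8.0]
grip_width: 0.0292
```

```bash
python3 tq.py; python3 -c "
from h import *
im=cv2.imread('pics/w7.png');im=capture('wrist');cv2.imwrite('pics/w8.png',cv2.resize(im[100:300,120:400],None,fx=2.5,fy=2.5))"; python3 st.py
```

```text
17.6167 Mz 0.089 [0.083 0.09  0.103 0.083 0.084] F [-0.7 -2.9  8.1] [0.5687 0.0139 0.3359] yaw 0.39 j7 -0.5
17.6667 [0.5687 0.0138 0.3359] F [ 0.3 -2.4  7.9] M [-0.617 -0.008  0.09 ] w 0.029012369962698143 j7 [ 0.13  0.73 -0.4   1.8   0.42  0.7  -0.5 ] yaw 0.38 q7 -0.068
```

View pics/w8.png

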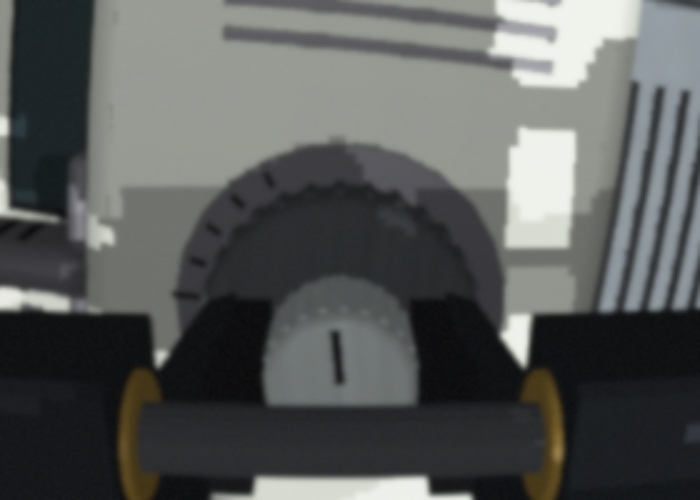

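The knob still follows the jaws, and the ring's dial shows no drag. Torque now rises firmly (+0.066 N m over 3°), so the press is on the plate at an estimated 50–60 N. I'll nudge it a little further and measure.

Call:
jog_arm(
  series=[
    [0, 0, 0, 0, 0, 1],
    [0, 0, 0, 0, 0, 1],
    [0, 0, 0, 0, 0, 0],
    [0, 0, 0, 0, 0, 0],
  ],
)

```text
time: 18.0
ee_pos: [0.5687, 0.0138, 0.336]
eef_rot: [0.0, 1.0, -0.014, 0.001]
force: [-0.1, -2.5, 7.5]
grip_width: 0.029
```

```bash
python3 tq.py
```

```text
18.25 Mz 0.132 [0.123 0.116 0.151 0.141 0.127] F [-0.3 -2.4  8.7] [0.5688 0.0139 0.336 ] yaw -1.6 j7 -0.53
```

0.132 N m is inside the finger-tight band. I'll let go and rise.

Call:
jog_arm(
  series=[
    [0, 0, 0, 0, 0, 0],
    [0, 0, 0, 0, 0, 0],
    [0, 0, 0, 0, 0, 0],
    [0, 0, 0, 0, 0, 0],
    [0, 0, -10, 0, 0, 0],
    [0, 0, -25, 0, 0, 0],
    [0, 0, -35, 0, 0, 0],
    [0, 0, 0, 0, 0, 0],
  ],
  grip=55,
)

```text
time: 18.92
ee_pos: [0.57, 0.0149, 0.4113]
eef_rot: [-0.001, 1.0, -0.015, 0.005]
force: [0.5, 0.2, 1.2]
grip_width: 0.0551
```

Call:
jog_arm(
  series=[
    [0, 0, -30, 0, 0, 0],
    [0, 0, 0, 0, 0, 7],
    [0, 0, 0, 0, 0, 7],
    [0, 0, 0, 0, 0, 7],
    [0, 0, 0, 0, 0, 7],
    [0, 0, 0, 0, 0, 0],
    [0, 0, 0, 0, 0, 0],
  ],
)

```text
time: 19.5
ee_pos: [0.5681, 0.0142, 0.4355]
eef_rot: [0.0, 0.967, -0.255, 0.0]
force: [1.0, -0.8, -0.2]
grip_width: 0.0549
```

```bash
python3 look.py 9; python3 -c "
from h import *
im=cv2.imread('pics/w9.png');cv2.imwrite('pics/w9c.png',cv2.resize(im[60:300,120:400],None,fx=2.5,fy=2.5,interpolation=2))
capture('top')
for q,z in(('lid_grip',.14),('knob_grip',.181)):
    for d in pinpoint('top',q)[:1]: print(q,d['conf'],atz('top',d['centre'],z))"
```

```text
19.5 [0.5681 0.0142 0.4355] j [ 0.09  0.59 -0.32  1.7   0.23  0.89 -0.84] F [ 1.  -0.8 -0.2] M [-0.024 -0.053 -0.017] xax [ 0.87  -0.493  0.   ] yaw -29.5 zax [ 0. -0. -1.]
knob_grip 0.96 [191.2 257.9] [0.5689 0.0147 0.181 ] tool mm [  0.3  -0.8 107.5]
lid 0.83 [182.9 259.3] [0.5698 0.0133 0.15  ] tool mm [  1.8  -0.  138.5]
lid corners [[0.476, 0.139], [0.645, 0.109], [0.626, -0.088], [0.426, -0.073]]
```

View pics/w9c.png

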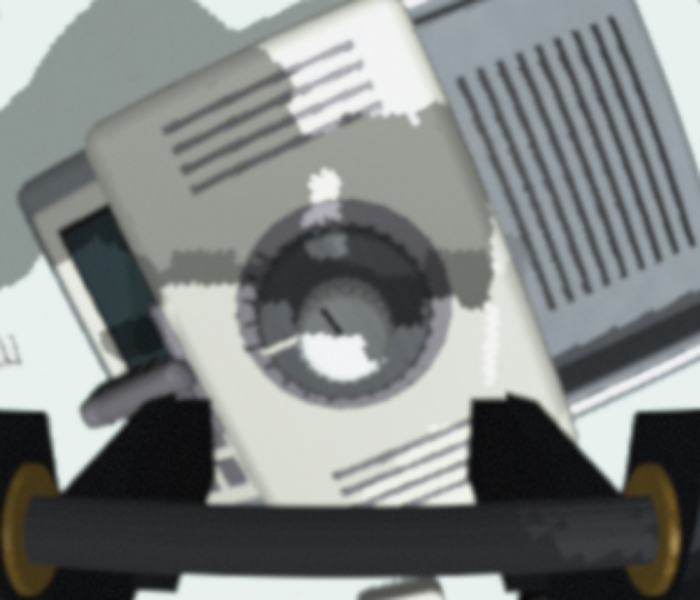

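The knob is turned roughly 75–80° from the ring line, which still points to the front. The lid has not moved (knob at 0.569, 0.015), and the gripper is clear. Handing in.

```bash
python3 -c "
from rig import *
print(sign_off())"
```

```text
the job is handed in; nothing more can be done
None
```

I closed the cycler and handed the job in at about 19.6 s of the 72 s allowed; no verdict was reported.

- **Lid:** I pinched the fin and pulled the lid forward about 107 mm. The pulling force then rose from about 5 N to 17 N with almost no further travel, so I took that as the stop. After I released the knob, it measured within about 1 mm of its earlier closed position.
- **Knob:** I gripped it above the ring and turned it about 82° clockwise. The torque began to rise at 70–77°, and I stopped at 0.132 N m, inside the finger-tight band.
- **Press force:** This could not be measured directly. From the torque, it was between about 36 and 89 N before release. After release, the friction given in the task should keep up to about 30 N, above the 15 N needed.
- **Ring:** It showed no visible drag during turning, and its line still points to the front after release. I judged this by eye and did not measure the angle.
- **Surroundings:** The arm stayed clear of the other items, and the gripper was open and well above the knob at hand-in. I did not measure the bystanders' positions again.

Two checks fell short:
- **Torque readings:** They were noisy by about 0.03 N m. At rest before contact they even had the opposite sign to the loaded ones, because of friction.
- **Top camera:** The final check from it returned nothing, probably because the arm blocked the view, so the final lid position rests on the wrist camera alone.

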